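Refit the volume knob of a headphone amplifier

ROBOT

A 7-joint arm with a two-finger parallel gripper is mounted at the origin on the work surface. World frame = base frame: x ahead of the robot, y to its left, z up, the work surface at z = 0. Lengths are in m, angles in rad, forces in N, time in s.
With the tool pointing down it reaches from about 0.425 to 0.925 m from the base axis. Payload 6.8 kg.
Tool frame: the origin (TCP) lies on the front face of the gripper's body, between the roots of the fingers; the fingertips stand 73 mm ahead of it and the grasp point (between the pads) lies 54 mm ahead of it; z points along the fingers, y is the direction in which the jaws open and shut (so a half turn about z gives the same grasp; the last joint's range is limited). The gripper opens to 85 mm and grips with 20 to 120 N. Pads are 22 mm wide; open, the fingers measure 114 mm over their backs; the gripper's body (76 mm by 85 mm) begins 54 mm behind the grasp point. The pads swing forward as they close: fully open they stand 13 mm farther back than shut.
Start: joints at [-1.306, 0.477, 0.022, 1.555, -0.011, 1.109, -0.083], TCP at [0.246, 0.629, 0.304] pointing down, gripper open.
Joint ranges: [-2.96, 2.96], [-0.34, 2.1], [-1.41, 1.46], [0.24, 2.44], [-1.37, 4.51], [0.17, 1.92], [-2.96, 2.96]. Speed limits (rad/s): [2.39, 2.39, 3.14, 3.14, 3.14, 3.14, 3.14].

INTERFACE

Orientations are given as a rotation vector (axis times angle).
In Python, from bench import * gives the robot as it stands.
- The arm moves only by the tool jog_arm, never from a script. Its argument "plan" is a list of rows, each a list of 2 entries, a list of its own where there are three numbers: the shift along the world's x, y, z in cm, then the turn about the world's z in rad. In form: [[[tx, ty, tz], twist], ...]. A call has 1 to 12 rows; each row shifts and turns the commanded pose from where the row before left it; what a row does not reach is not made up. A row lasts 1/10 s, in which the tool goes at most 50 mm and 8.59 degrees, less where a joint would pass 70% of its speed; a pose out of reach is approached as far as the arm can. A call is refused whole if a number of a shift passes 5 or a number of a turn 0.15, either way. A call with a gripper value outside its range is refused whole. "hand" is the finger opening in cm, from 0 to 8.54, set as the call begins (left out, the last holds). The fingers move at their own pace and stop on an object; "grip_force" is the grip in N (left out, the last holds). Time passes only in rows, so rows that do not move let the fingers close. It gives the time, the measured TCP pose, the force and the opening at its end, in the units of the state.
- get_obs(): the state, without advancing time (a new reading comes with each control period).
- grab_frame(name): name is "scene" or "top" or "wrist"; returns the picture (420x560x3 uint8, red, green, blue); there is no depth.
- get_calibration(name): a dict with "intrinsics" (3x3 intrinsics, pixels), "xyz" and "orientation" of the camera in the world. Camera axes: x right, y down, z forward; pixel columns grow to the right and rows downward; lengths in m; the calibration is good to about 2 mm. A picture is of the moment at which its call begins: read the wrist's pose just before it. get_calibration takes no time and is no camera call; for the wrist camera it gives the pose at the moment of the call.
- hand_in(): hands the job in, once; it reports no verdict.
The state is a dict: "clock": time; "joints": joint angles; "qvel": joint speeds; "tau": joint torques, N m; "tcp_pos": TCP position; "orientation": TCP orientation; "contact_force": force on the tool from outside, world axes, zero at the start; "moment": the same for the moment, N m; "grip_width": finger opening in m.
Only numpy, scipy, OpenCV 4.12 (cv2) and the standard library are available. Lean on these libraries where they do the work, as an engineer would, in place of code of your own. Each camera call takes 0.05 s, during which the arm holds its last target. There are 200 camera calls.

TASK

The volume knob has come off the headphone amplifier on the repair bench. Pressing only lightly (18 N would scar the shaft's tip), turn the knob until its bore slips over the flat of the control's D-shaft, push it straight down until it snaps fully home (never with 50 N), then turn it by the knob until its white line points at the orange mark and let go. Leave the mouse, the bottle and the screwdriver where they are.

Things in the scene. Friction and masses are not known exactly. Their poses are not given: they have to be found in the camera images.
- knob_mid (a point): Loose volume knob, upright on the bench, about 50 g, 30 mm tall. Its aluminium body is a block 36 mm long (x) by 30 mm wide (y); grip it across the two flat sides 30 mm apart, which run from 2 to 30 mm above its underside, best 23 mm up. This point: on its axis, 15 mm above its underside. x points along the white line on its top, from centre to edge; z up.
- knob_bore (a point): Mouth of the knob's D-shaped bore, centre of its underside: 13 mm round, 18 mm deep, closed above; the round side of the mouth is bevelled by 1 mm. Its flat is on the white line's side, 2.1 mm from the axis. x as for knob_mid. A groove inside catches two spring balls on the shaft: the knob rests on them some 8 mm short of home, passes with about 6 N and snaps.
- shaft_top (a point): Tip centre of the steel D-shaft standing up from the amplifier, 80 mm above the bench. Shaft 12 mm round, 20 mm tall, flat 1.5 mm from the axis, tip square-edged. Axes are those of the box, not of the turning shaft: x points to the orange mark, z up. Knob fully home: bore's end on the tip, underside 2 mm above the panel, knob_mid 3 mm below this point.
- shaft_foot (a point): Foot of the shaft at the panel, 20 mm under shaft_top. How it feels: unless the flats agree within about 8 degrees and the axes within about 0.6 mm, the knob only rests on the shaft's tip. Pressed with 3 to 8 N and turned, it drops at least 6 mm when they agree. Once home, turning the knob turns the shaft, with up to 10 degrees of play either way; some springs back on release.
- mark (a point): Orange mark on the amplifier's black top panel, 36 mm from the shaft. Box fixed, grey, 140 x 170 mm, panel 60 mm above the bench. The shaft turns (friction 0.04 N m); its angle is not measured: from above its flat, so also the white line when the knob fits, starts facing 23 to 103 degrees clockwise of this mark, over the white ticks.
- mouse_mid (a point): black computer mouse, 105 x 58 x 33 mm, centre; leave alone
- bottle_mid (a point): white plastic bottle with red cap, 52 mm in diameter, 130 mm tall, centre; leave alone
- screwdriver_grip (a point): screwdriver lying on the bench, 170 mm long, middle of its handle; leave alone
Not all that is in view belongs to the job. Of the things shaped like the part that bears shaft_top, the grey one is meant.

How it is judged:
On the way:
1. the knob is pushed onto the D-shaft until it has snapped home (z of knob_mid in the frame of shaft_top below -0.0012 m and horizontal distance between knob_mid and shaft_top below 0.003 m and angle between knob_mid's own z axis and vertical below 0.12 rad), for 0.2 s.
At the end, for the whole second after the job is handed in: The knob sits snapped home on the shaft (its middle at least 1.2 mm below the height of the shaft's tip, 3 mm nominal; within 3 mm of the axis; upright within 7 degrees) and its white line points at the orange mark within 12 degrees; the robot has let go (all of step 1 and angle between the x axis of knob_mid and the x axis of shaft_top, either way round below 0.22 rad); the robot touches nothing.
It fails at once if the knob is pressed with more than 18 N on the shaft's tip before it has slipped over it (its middle still more than 8 mm above the tip's height) (contact force between knob and amp above 18 N and z of knob_mid in the frame of shaft_top above 0.008 m).
It fails at once if the knob is pressed or forced against the control with more than 50 N (contact force between knob and amp above 50 N).
It fails at once if a bystander is moved by more than 30 mm (distance of any of mouse_mid, bottle_mid, screwdriver_grip from where it was at the start of the episode above 0.03 m).
It also fails if it takes over 72 s, if anything falls off the work surface, if the arm or the gripper's body presses on something with over 40 N, if the wrist force passes 120 N, or if a joint passes its speed limit or range.

## Working session

There is one attempt and no reset: what is moved stays moved. The work goes in short steps, Python scripts to look and compute and a tool call to move; the robot and the scene stay as the last step left them, time stands still between calls to the robot, and variables do not carry over. Pictures are saved under pics/ and viewed, about 8 in all and at most 12, crops included, and the job is handed in when it is done.

Besides the shell and the picture viewer there is one more tool, called after "Request:" as a command line: name --argument value ..., lists and objects as JSON in quotes. jog_arm: Moves the arm, as the interface text tells. Its arguments: {"type":"object","properties":{"plan":{"type":"array","items":{"type":"array"}},"hand":{"type":"number"},"grip_force":{"type":"number"}},"required":["plan"]}

```bash
mkdir -p pics; cat > h.py <<'E'
from bench import *
import numpy as np, cv2
from scipy.spatial.transform import Rotation as R
def cal(n):
    c=get_calibration(n); o=np.array(c["orientation"],float)
    return np.array(c["intrinsics"]),np.array(c["xyz"]),(o if o.shape==(3,3) else R.from_rotvec(o).as_matrix())
def ray(c,uv,z):
    K,p,M=c; d=M@np.linalg.solve(K,[uv[0],uv[1],1.]); return p+d*(z-p[2])/d[2]
def proj(c,X):
    K,p,M=c; q=K@(M.T@(np.array(X)-p)); return q[:2]/q[2]
def save(n,im): cv2.imwrite("pics/"+n,im[:,:,::-1])
E
python3 - <<'E'
from h import *
print(get_obs()); 
for n in("scene","top","wrist"): print(n,get_calibration(n))
s=grab_frame("scene");t=grab_frame("top");save("s.png",s);save("t.png",t)
save("w.png",grab_frame("wrist"))
E
```

```text
{'clock': 0.0, 'joints': array([-1.30613782,  0.47781387,  0.02234101,  1.55646182, -0.0115254 ,
        1.10931705, -0.08309937]), 'qvel': array([-2.37505236e-04,  1.61186882e-03, -5.17350966e-04, -9.64566586e-04,
       -5.61647254e-05, -1.23843782e-03,  2.04561607e-03]), 'tau': array([ 3.47558835e-04, -5.96452045e+01,  1.60772469e+00, -2.81194192e+01,
        1.23525076e-02,  9.33622301e-03,  2.16423837e-05]), 'tcp_pos': array([0.24565524, 0.6282074 , 0.30291201]), 'orientation': array([-5.82085811e-01, -3.08696050e+00,  2.91829914e-03]), 'contact_force': array([-0.07131638,  0.64511413,  0.20176591]), 'moment': array([ 0.00259124,  0.00556629, -0.00115636]), 'grip_width': 0.08532765314114292}
scene {'intrinsics': array([[430.07408696,   0.        , 275.36584088],
       [  0.        , 430.07408696, 214.4122971 ],
       [  0.        ,   0.        ,   1.        ]]), 'xyz': array([0.99125422, 0.02497851, 0.86770857]), 'orientation': array([-2.19429849, -1.46342226,  0.44322351])}
top {'intrinsics': array([[438.78069991,   0.        , 279.71944472],
       [  0.        , 438.78069991, 211.37230558],
       [  0.        ,   0.        ,   1.        ]]), 'xyz': array([0.40116562, 0.21979813, 1.32386485]), 'orientation': array([-2.1902972 ,  2.16313523, -0.14505528])}
wrist {'intrinsics': array([[294.49699185,   0.        , 276.66844187],
       [  0.        , 294.49699185, 209.77597711],
       [  0.        ,   0.        ,   1.        ]]), 'xyz': array([0.16972741, 0.65980685, 0.37116731]), 'orientation': array([2.35972601, 1.61082418, 0.26231307])}
```

View pics/t.png

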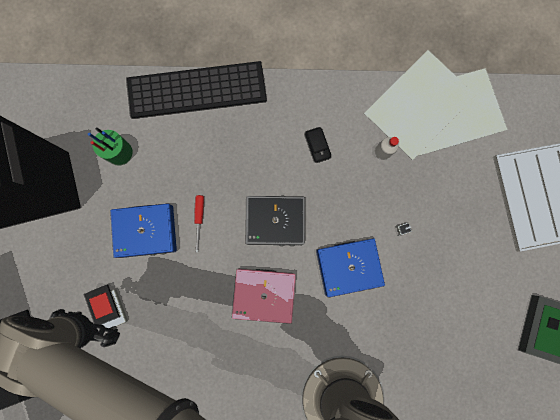

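View pics/s.png

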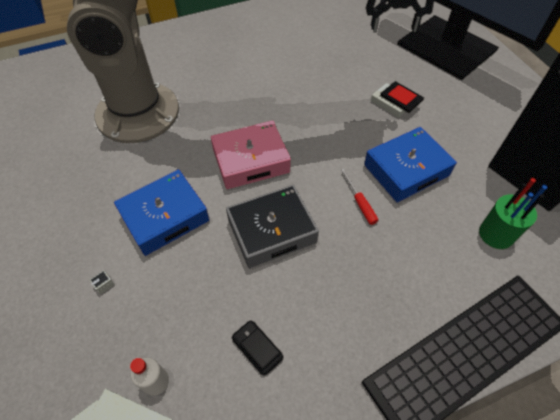

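Top view: the amplifier-shaped things are blue (142,231), grey/black-panelled (275,220), blue (351,267) and pink (264,296). The one at (275,220) has grey sides and a black panel, so it fits the description. The knob is at (403,229). I'll confirm both in one crop.

```bash
python3 - <<'E'
from h import *
t=cv2.imread("pics/t.png");s=cv2.imread("pics/s.png")
f=lambda im,u,v,w,h,k:cv2.resize(im[v:v+h,u:u+w],None,fx=k,fy=k,interpolation=cv2.INTER_CUBIC)
A=f(t,235,190,80,60,5);B=f(t,378,209,50,40,7.5)[:300,:375]
C=f(s,225,180,100,75,4);D=f(s,80,262,50,40,7.5)[:300,:375]
cv2.imwrite("pics/crop.png",np.vstack([np.hstack([A,B]),np.hstack([C,D])]))
ct,cs=cal("top"),cal("scene")
hsv=cv2.cvtColor(t,cv2.COLOR_BGR2HSV);hs=cv2.cvtColor(s,cv2.COLOR_BGR2HSV)
for n,h,c,(u,v,w,hh) in(("top",hsv,ct,(250,195,60,50)),("scene",hs,cs,(225,180,100,80))):
    m=cv2.inRange(h,(8,120,120),(25,255,255)); k=np.zeros_like(m);k[v:v+hh,u:u+w]=1;ys,xs=np.nonzero(m*k)
    print(n,"mark",xs.mean(),ys.mean(),len(xs),ray(c,(xs.mean(),ys.mean()),.06))
print("shaft guess",ray(ct,(275.5,219.5),.08),ray(cs,(271,215),.08))
print("knob guess",ray(ct,(403.5,229),.03),ray(cs,(101,281),.03))
E
```

```text
top mark 275.0 207.5 18 [0.55061103 0.20365578 0.06      ]
scene mark 277.12 230.92 25 [0.54841871 0.20217379 0.06      ]
shaft guess [0.51387963 0.20206563 0.08      ] [0.5170876  0.20091946 0.08      ]
knob guess [ 0.49513167 -0.17981173  0.03      ] [ 0.50120095 -0.18210891  0.03      ]
```

View pics/crop.png

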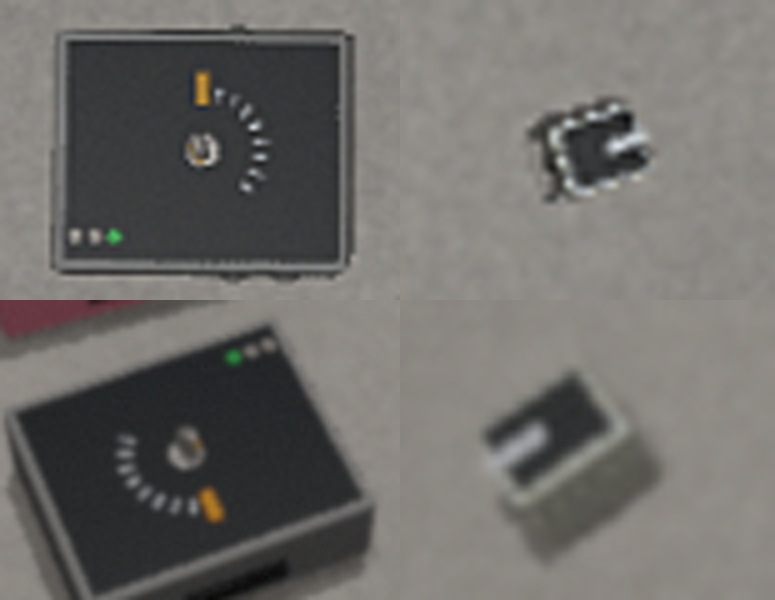

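Crop: the box at (275,220) has grey sides, a black panel, an orange mark and ticks on its clockwise side, so it is the right one. The mark lies along about world +x. The knob is upright, with its white line pointing to about -y and slightly +x. Next I'll work out the wrist camera geometry and move toward the shaft.

```bash
python3 - <<'E'
from h import *
c=cal("wrist");o=get_obs();T=R.from_rotvec(o["orientation"]).as_matrix();p=o["tcp_pos"]
print("cam in tool",T.T@(c[1]-p)); print("cam axes in tool\n",T.T@c[2])
for q in([0,0,.054],[0,0,.073],[0,.04,.073],[0,0,.15],[0,0,.25]): print(q,proj(c,p+T@np.array(q)))
E
```

```text
cam in tool [ 0.08224461  0.00163765 -0.06826427]
cam axes in tool
 [[-6.98803004e-04 -9.46756561e-01 -3.21949571e-01]
 [ 9.99998405e-01 -1.32395263e-04 -1.78119761e-03]
 [ 1.64373592e-03 -3.21950302e-01  9.46755143e-01]]
[0, 0, 0.054] [273.81282729 289.49543636]
[0, 0, 0.073] [274.19083022 269.30200881]
[0, 0.04, 0.073] [347.74354259 269.31875221]
[0, 0, 0.15] [275.1254904  219.37119796]
[0, 0, 0.25] [275.71880136 187.67572419]
```

Request:
jog_arm --plan '[[[2.5, -4, 0], -0.14], [[2.5, -4, 0], -0.14], [[2.5, -4, 0], -0.14], [[2.5, -4, 0], -0.14], [[2.5, -4, 0], -0.14], [[2.5, -4, 0], -0.14], [[2.5, -4, 0], -0.11], [[2.5, -4, 0], 0], [[2.5, -4, 0], 0], [[2.5, -4, 0], 0], [[1.9, -2.6, 0], 0], [[0, 0, 0], 0]]'

```text
clock: 1.35
tcp_pos: [0.5173, 0.1971, 0.3041]
orientation: [1.939, 2.469, -0.001]
contact_force: [-0.9, -0.8, 0.3]
grip_width: 0.0854
```

```bash
python3 - <<'E'
from h import *
c=cal("wrist");im=grab_frame("wrist");np.save("w1.npy",im);np.savez("c1.npz",K=c[0],p=c[1],M=c[2])
print(c[1],R.from_rotvec(get_obs()["orientation"]).as_matrix()[:,1])
print(proj(c,[.515,.2015,.08]))
x=im[120:270,180:380];cv2.imwrite("pics/w1.png",cv2.resize(x[:,:,::-1],None,fx=4,fy=4,interpolation=cv2.INTER_CUBIC))
E
```

```text
[0.49872433 0.27907137 0.37218769] [9.70661854e-01 2.40448656e-01 9.03341386e-05]
[274.07890527 190.16026922]
```

View pics/w1.png

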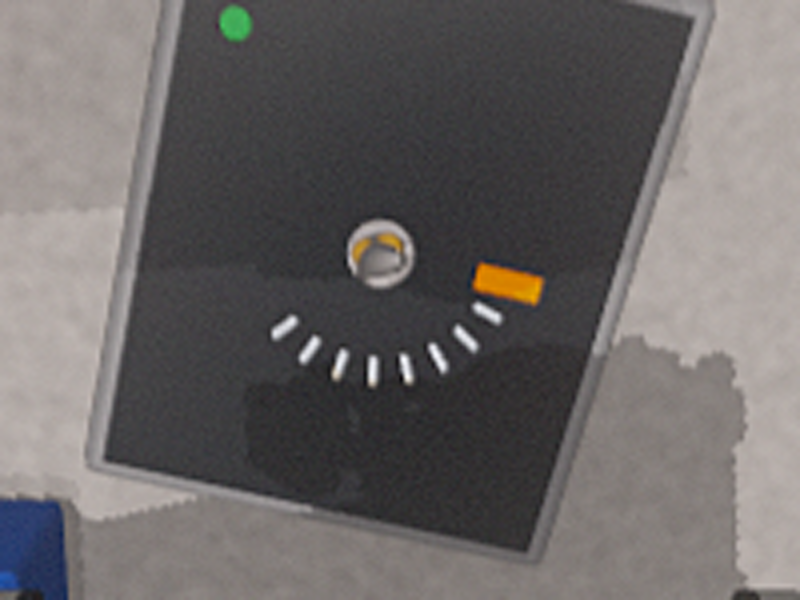

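Request:
jog_arm --plan '[[[0, -4.5, 0], 0], [[0, -4.5, 0], 0], [[0, -4.5, 0], 0], [[0, -4.5, 0], 0], [[-0.5, -4.5, 0], 0], [[-0.5, -4.5, 0], 0], [[-0.5, -4.5, 0], 0], [[-0.5, -4.5, -3], 0], [[0, -1.7, -3], 0], [[0, 0, 0], 0]]'

```text
clock: 2.4
tcp_pos: [0.493, -0.1715, 0.2432]
orientation: [-1.93, -2.472, 0.006]
contact_force: [-0.3, 1.4, 0.3]
grip_width: 0.0853
```

Wrist view: the shaft on its ring is at crop (380,256), the mark at (508,283) and the ticks on its clockwise side. I'll look closer later. Now the knob.

```bash
python3 - <<'E'
from h import *
c=cal("wrist");im=grab_frame("wrist")
q=proj(c,[.498,-.181,.03]);print(q)
u,v=int(q[0])-50,int(q[1])-38
x=im[v:v+75,u:u+100];cv2.imwrite("pics/w2.png",cv2.resize(x[:,:,::-1],None,fx=6,fy=6,interpolation=cv2.INTER_CUBIC));print(u,v)
np.save("w2.npy",im);np.savez("c2.npz",K=c[0],p=c[1],M=c[2])
# dark top cap
g=cv2.cvtColor(im,cv2.COLOR_RGB2GRAY);m=(g<75).astype(np.uint8);k=np.zeros_like(m);k[v:v+75,u:u+100]=1
n,l,st,ce=cv2.connectedComponentsWithStats(m*k)
for i in range(1,n):
    if st[i,4]>60:
        pts=np.argwhere(l==i)[:,::-1]; P=np.array([ray(c,a,.03)[:2] for a in pts]).astype(np.float32)
        r=cv2.minAreaRect(P*1000);print(st[i],ce[i],r, cv2.boxPoints(r).tolist())
E
```

```text
[279.3432582  208.46207175]
229 170
[266 195  26  30 610] [278.19180328 208.18196721] ((497.2509765625, -182.22515869140625), (24.123136520385742, 30.311368942260742), 18.781658172607422) [[480.95208740234375, -171.75985717773438], [490.71124267578125, -200.45721435546875], [513.5498657226562, -192.69046020507812], [503.79071044921875, -163.99310302734375]]
```

View pics/w2.png

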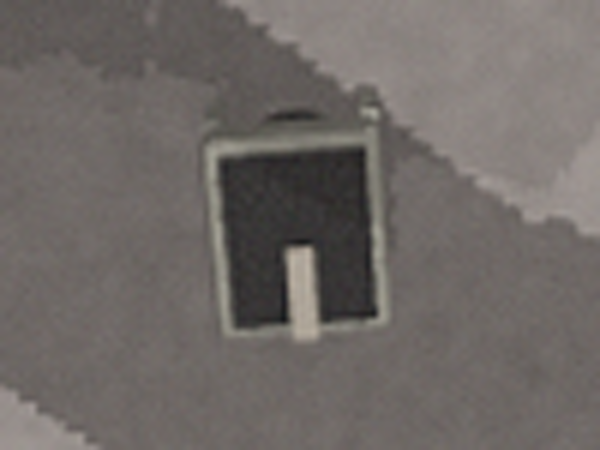

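Crop: the knob's top is at crop (300,240), i.e. pixel (278,208), with the white line toward image bottom. The cap measures 24x30 mm plus bezel, which fits 30x36. Knob axis is (0.4973,-0.1822), line yaw about -71°, and tool y needs 18.8° (+0.083 rad). Grasping now.

Request:
jog_arm --plan '[[[0.43, -1.07, -3], 0.083], [[0, 0, -4], 0], [[0, 0, -4], 0], [[0, 0, -3], 0], [[0, 0, -2.6], 0], [[0, 0, 0], 0], [[0, 0, 0], 0]]'

```text
clock: 3.15
tcp_pos: [0.5008, -0.1799, 0.0813]
orientation: [1.822, 2.559, 0.002]
contact_force: [0.0, 0.0, 0.6]
grip_width: 0.0854
```

Request:
jog_arm --plan '[[[0, 0, 0], 0], [[0, 0, 0], 0], [[0, 0, 0], 0], [[0, 0, 0], 0], [[0, 0, 0], 0], [[0, 0, 0], 0], [[0, 0, 0], 0], [[0, 0, 0], 0]]' --hand 0 --grip_force 40

```text
clock: 3.95
tcp_pos: [0.4999, -0.1816, 0.0811]
orientation: [1.825, 2.556, 0.001]
contact_force: [-1.7, -0.3, 7.9]
grip_width: 0.0296
```

Request:
jog_arm --plan '[[[0, 0, 1], 0], [[0, 0, 3], 0], [[0, 0, 4], 0], [[0, 0, 4], 0], [[0, 0, 2], 0], [[0, 2, 0], 0], [[0.6, 4, 0], 0], [[0.6, 4, 0], 0], [[0.6, 4, 0], 0], [[0.6, 4, 0], 0], [[0.6, 4, 0], 0], [[0.6, 4, 0], 0]]'

```text
clock: 5.15
tcp_pos: [0.5354, 0.08, 0.221]
orientation: [1.826, 2.556, 0.001]
contact_force: [1.3, -0.9, -0.7]
grip_width: 0.0291
```

Request:
jog_arm --plan '[[[0.5, 3, 0], 0], [[0.3, 1.6, 0], 0], [[0, 0, -1], 0], [[0, 0, -2], 0], [[0, 0, 0], 0], [[0, 0, 0], 0], [[0, 0, 0], 0]]'

```text
clock: 5.85
tcp_pos: [0.5439, 0.1232, 0.1909]
orientation: [1.827, 2.555, 0.0]
contact_force: [0.8, 0.7, -0.1]
grip_width: 0.0296
```

```bash
python3 - <<'E'
from h import *
o=get_obs();c=cal("wrist");im=grab_frame("wrist");save("w3full.png",im)
T=R.from_rotvec(o["orientation"]).as_matrix();p=o["tcp_pos"];print(p,T[:,1],T[:,2],o["contact_force"])
np.savez("c3.npz",K=c[0],p=c[1],M=c[2],T=T,tcp=p,im=im)
q=proj(c,[.515,.2015,.08]);print("shaft",q,"knobtop",proj(c,p+T@[0,0,.051]))
u,v=int(q[0])-45,max(0,int(q[1])-45)
A=cv2.resize(im[v:v+90,u:u+90],(396,396),interpolation=cv2.INTER_CUBIC)
B=cv2.resize(im[230:340,220:330],(396,396),interpolation=cv2.INTER_CUBIC);print(u,v)
save("w3.png",np.hstack([A,B]))
E
```

```text
[0.54388087 0.12318233 0.19091032] [9.46371397e-01 3.23080299e-01 5.47029820e-04] [ 6.44014679e-04 -1.93287477e-04 -9.99999774e-01] [ 0.81456512  0.74923435 -0.11010974]
shaft [270.56864186 109.73223587] knobtop [273.69729434 295.47881884]
225 64
```

View pics/w3.png

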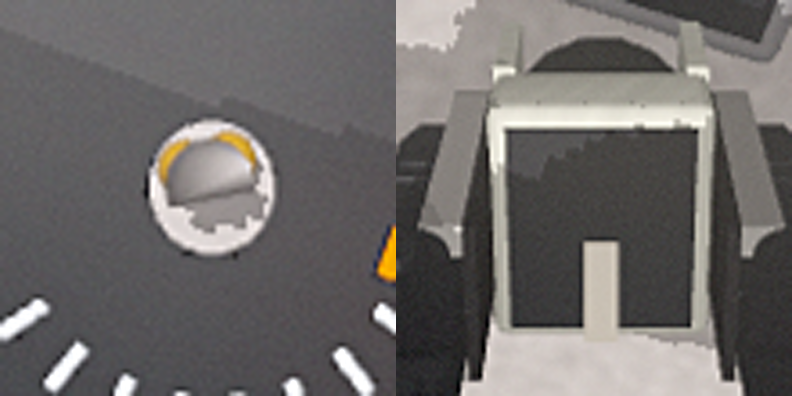

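Left: the D tip centre is at crop (213,182), the flat edge runs (168,203)–(262,182) and faces image-down, turned toward +tool y. Right: the knob is squarely held with its line at image-down (600,330). Both are in one picture, so I'll take the relative offset.

```bash
python3 - <<'E'
from h import *
d=np.load("c3.npz");c=(d["K"],d["p"],d["M"]);T,p,im=d["T"],d["tcp"],d["im"]
cr=lambda x,y:((x+.5)/4.4-.5+225,(y+.5)/4.4-.5+64)
tl=lambda X:T.T@(np.array(X)-p)
S=tl(ray(c,cr(213,182),.08));a,b=[tl(ray(c,cr(*q),.08)) for q in((168,203),(262,182))]
print("shaft tool",S*1e3,"flat len",np.linalg.norm(b-a)*1e3,"edge angle",np.degrees(np.arctan2((b-a)[0],(b-a)[1])))
# knob cap dark region
g=cv2.cvtColor(im,cv2.COLOR_RGB2GRAY)
zt=p[2]-.0511
kb=lambda x,y:((x-396+.5)/3.6-.5+220,(y+.5)/3.6-.5+230)
for q in((503,130),(698,130),(510,328),(692,328),(600,330),(601,240),(490,105),(712,105)): print(q,np.round(tl(ray(c,kb(*q),zt))*1e3,2))
# bright ring on panel: white washer and tip mask
sub=im[85:130,250:300].astype(int)
h=cv2.cvtColor(im,cv2.COLOR_RGB2HSV)
# mark
m=cv2.inRange(h,(8,150,150),(25,255,255));ys,xs=np.nonzero(m);k=(ys<200)&(xs>290);print("mark",xs[k].mean(),ys[k].mean(),k.sum())
M=ray(c,(xs[k].mean(),ys[k].mean()),.06);Sw=ray(c,cr(213,182),.08);print(M,Sw,M-Sw,np.hypot(*(M-Sw)[:2]))
E
```

```text
shaft tool [ 86.07174405  -0.66426113 110.87632962] flat len 12.555581677583703 edge angle 11.872673886111851
(503, 130) [ 15.92 -11.09  51.09]
(698, 130) [15.9  13.72 51.1 ]
(510, 328) [-14.64 -11.07  51.1 ]
(692, 328) [-14.66  13.79  51.11]
(600, 330) [-14.98   1.22  51.11]
(601, 240) [-0.53  1.37 51.1 ]
(490, 105) [ 19.48 -12.62  51.09]
(712, 105) [19.46 15.39 51.1 ]
mark 324.9207317073171 125.10670731707317 328
[0.55111347 0.20375878 0.06      ] [0.51551557 0.20440214 0.08      ] [ 0.0355979  -0.00064335 -0.02      ] 0.03560371157363259
```

```bash
python3 - <<'E'
from h import *
for cf,img in(("c1.npz","w1.npy"),("c3.npz",None)):
    d=np.load(cf);c=(d["K"],d["p"],d["M"]);im=np.load(img) if img else d["im"]
    h=cv2.cvtColor(im,cv2.COLOR_RGB2HSV);m=cv2.inRange(h,(8,150,150),(25,255,255));ys,xs=np.nonzero(m)
    k=(ys<220)&(xs>285)&(xs<345);uv=(xs[k].mean(),ys[k].mean());X=ray(c,uv,.06);ty=c[2][:,0];print(uv,k.sum(),X,"along tool y",ty[:2],(X*ty)[:2].sum())
E
```

```text
(np.float64(306.53982300884957), np.float64(190.47787610619469)) 113 [0.55077845 0.20425256 0.06      ] along tool y [0.97163444 0.2364875 ] 0.5834584875653868
(np.float64(324.9207317073171), np.float64(125.10670731707317)) 328 [0.55111347 0.20375878 0.06      ] along tool y [0.94656354 0.32251739] 0.5873796639196258
```

Translation bias is confirmed, since the mark agrees between the two heights. Target TCP is about (0.5144,0.2034), with a turn of +0.207 rad.

Request:
jog_arm --plan '[[[-0.75, 2, 0], 0.1], [[-1, 3, 0], 0.107], [[-0.8, 2, 0], 0], [[-0.4, 1.02, 0], 0], [[0, 0, -1], 0], [[0, 0, -1], 0], [[0, 0, 0], 0], [[0, 0, 0], 0], [[0, 0, 0], 0]]'

```text
clock: 6.8
tcp_pos: [0.5145, 0.2038, 0.1703]
orientation: [1.553, 2.73, -0.0]
contact_force: [-0.0, -0.3, 0.0]
grip_width: 0.0294
```

Request:
jog_arm --plan '[[[0, -0.03, -0.2], 0], [[0, 0, -0.2], 0], [[0, 0, -0.2], 0], [[0, 0, -0.2], 0], [[0, 0, 0], 0], [[0, 0, 0], 0]]'

```text
clock: 7.4
tcp_pos: [0.514, 0.2044, 0.1622]
orientation: [-1.551, -2.732, 0.0]
contact_force: [-0.1, -0.1, -0.6]
grip_width: 0.0292
```

Request:
jog_arm --plan '[[[0, 0, -0.1], 0], [[0, 0, -0.1], 0], [[0, 0, 0], 0], [[0, 0, 0], 0]]'

```text
clock: 7.8
tcp_pos: [0.5141, 0.2043, 0.1603]
orientation: [1.551, 2.732, -0.0]
contact_force: [0.3, -0.9, -0.4]
grip_width: 0.029
```

Request:
jog_arm --plan '[[[0, 0, -0.1], 0], [[0, 0, 0], 0], [[0, 0, -0.1], 0], [[0, 0, 0], 0], [[0, 0, 0], 0]]'

```text
clock: 8.3
tcp_pos: [0.5141, 0.2043, 0.1582]
orientation: [1.551, 2.732, -0.0]
contact_force: [0.7, -1.0, 0.1]
grip_width: 0.0294
```

Request:
jog_arm --plan '[[[0, 0, -0.1], 0], [[0, 0, 0], 0], [[0, 0, 0], 0]]'

```text
clock: 8.6
tcp_pos: [0.5141, 0.2043, 0.1572]
orientation: [1.551, 2.732, -0.0]
contact_force: [0.3, -0.8, -0.9]
grip_width: 0.029
```

Request:
jog_arm --plan '[[[0, 0, -0.1], 0], [[0, 0, 0], 0], [[0, 0, 0], 0]]'

```text
clock: 8.9
tcp_pos: [0.5141, 0.2043, 0.1562]
orientation: [1.551, 2.732, -0.0]
contact_force: [0.1, -1.4, -1.0]
grip_width: 0.0296
```

Request:
jog_arm --plan '[[[0, 0, -0.1], 0], [[0, 0, 0], 0], [[0, 0, 0], 0]]'

```text
clock: 9.2
tcp_pos: [0.5141, 0.2043, 0.1552]
orientation: [1.551, 2.732, -0.0]
contact_force: [0.5, -2.2, -0.6]
grip_width: 0.0292
```

Request:
jog_arm --plan '[[[0, 0, -0.1], 0], [[0, 0, 0], 0], [[0, 0, 0], 0]]'

```text
clock: 9.5
tcp_pos: [0.5141, 0.2043, 0.1542]
orientation: [1.551, 2.732, -0.0]
contact_force: [1.4, -2.8, -1.1]
grip_width: 0.0297
```

Request:
jog_arm --plan '[[[0.02, -0.05, -0.1], 0], [[0, 0, 0], 0], [[0, 0, -0.1], 0], [[0, 0, 0], 0], [[0, 0, 0], 0]]'

```text
clock: 10.0
tcp_pos: [0.5141, 0.2041, 0.1522]
orientation: [-1.551, -2.732, 0.0]
contact_force: [-1.0, -0.3, -0.2]
grip_width: 0.029
```

Request:
jog_arm --plan '[[[0, 0, -0.1], 0], [[0, 0, 0], 0], [[0, 0, 0], 0]]'

```text
clock: 10.3
tcp_pos: [0.5139, 0.204, 0.1512]
orientation: [-1.551, -2.731, 0.001]
contact_force: [-1.0, -0.5, -0.7]
grip_width: 0.0292
```

Lateral force is gone and the knob is over the shaft. I'll go on to the balls.

Request:
jog_arm --plan '[[[0, 0, -0.1], 0], [[0, 0, 0], 0], [[0, 0, -0.1], 0], [[0, 0, 0], 0], [[0, 0, 0], 0]]'

```text
clock: 10.8
tcp_pos: [0.5141, 0.2041, 0.1492]
orientation: [-1.551, -2.732, 0.0]
contact_force: [-2.7, 1.0, 0.9]
grip_width: 0.0292
```

Request:
jog_arm --plan '[[[0, 0, -0.1], 0], [[0, 0, 0], 0], [[0, 0, -0.1], 0], [[0, 0, 0], 0], [[0, 0, 0], 0]]'

```text
clock: 11.3
tcp_pos: [0.514, 0.204, 0.1471]
orientation: [-1.551, -2.732, 0.0]
contact_force: [-3.0, 1.4, -1.3]
grip_width: 0.0294
```

Request:
jog_arm --plan '[[[-0.02, 0, -0.1], 0], [[0, 0, 0], 0], [[0, 0, 0], 0]]'

```text
clock: 11.6
tcp_pos: [0.514, 0.204, 0.1461]
orientation: [-1.551, -2.732, 0.0]
contact_force: [-1.5, 2.3, -2.1]
grip_width: 0.0292
```

Request:
jog_arm --plan '[[[0, 0, -0.1], 0], [[0, 0, 0], 0], [[0, 0, 0], 0]]'

```text
clock: 11.9
tcp_pos: [0.514, 0.2039, 0.1452]
orientation: [1.551, 2.732, -0.0]
contact_force: [-1.6, 2.1, -3.4]
grip_width: 0.0291
```

Request:
jog_arm --plan '[[[0, 0, -0.1], 0], [[0, 0, 0], 0], [[0, 0, 0], 0]]'

```text
clock: 12.2
tcp_pos: [0.5142, 0.2036, 0.1443]
orientation: [1.552, 2.731, -0.0]
contact_force: [-1.4, -0.2, -3.0]
grip_width: 0.0293
```

Request:
jog_arm --plan '[[[0, 0, -0.1], 0], [[0, 0, 0], 0], [[0, 0, 0], 0]]'

```text
clock: 12.5
tcp_pos: [0.5144, 0.2037, 0.1435]
orientation: [1.551, 2.731, 0.001]
contact_force: [-0.5, -0.7, -2.3]
grip_width: 0.0293
```

Request:
jog_arm --plan '[[[0, 0, -0.1], 0], [[0, 0, 0], 0], [[0, 0, 0], 0]]'

```text
clock: 12.8
tcp_pos: [0.5145, 0.2038, 0.1431]
orientation: [1.551, 2.731, 0.001]
contact_force: [-3.2, -1.2, 6.2]
grip_width: 0.0296
```

Request:
jog_arm --plan '[[[0, 0, -0.05], 0], [[0, 0, 0], 0], [[0, 0, 0], 0]]'

```text
clock: 13.1
tcp_pos: [0.5145, 0.2038, 0.143]
orientation: [1.552, 2.731, 0.001]
contact_force: [-3.7, -2.2, 10.6]
grip_width: 0.0292
```

Firm stop at TCP z 0.143, exactly the height predicted for home, at 10.6 N. I'll relieve it a little and turn. The line is at about -59° and the mark at about -1°. With about 4° extra for springback, that makes 1.08 rad.

Request:
jog_arm --plan '[[[0, 0, 0.1], 0.09], [[0, 0, 0], 0.09], [[0, 0, 0], 0.09], [[0, 0, 0], 0.09], [[0, 0, 0], 0.09], [[0, 0, 0], 0.09]]'

```text
clock: 13.7
tcp_pos: [0.5145, 0.2031, 0.1432]
orientation: [0.762, 3.047, -0.001]
contact_force: [-0.6, -2.3, 2.2]
grip_width: 0.0293
```

Request:
jog_arm --plan '[[[0, 0, 0], 0.09], [[0, 0, 0], 0.09], [[0, 0, 0], 0.09], [[0, 0, 0], 0.09], [[0, 0, 0], 0.09], [[0, 0, 0], 0.09], [[0, 0, 0], 0], [[0, 0, 0], 0], [[0, 0, 0], 0]]'

```text
clock: 14.6
tcp_pos: [0.5145, 0.2032, 0.1431]
orientation: [-0.07, 3.14, -0.001]
contact_force: [-0.7, -4.6, 5.7]
grip_width: 0.0292
```

```bash
python3 - <<'E'
from h import *
o=get_obs();T=R.from_rotvec(o["orientation"]).as_matrix();print(o["tcp_pos"],o["contact_force"],o["moment"],"line yaw",np.degrees(np.arctan2(-T[1,0],-T[0,0])))
E
```

```text
[0.514465   0.2031554  0.14309232] [-0.69332914 -4.56915995  5.66224905] [-0.92798828  0.16662115  0.01836399] line yaw 2.5555063021962177
```

Request:
jog_arm --plan '[[[0, 0, 0], 0], [[0, 0, 0], 0], [[0, 0, 0], 0], [[0, 0, 0], 0], [[0, 0, 0], 0], [[0, 0, 0], 0]]' --hand 7

```text
clock: 15.2
tcp_pos: [0.514, 0.204, 0.1428]
orientation: [0.074, -3.141, -0.0]
contact_force: [0.5, -0.1, 0.4]
grip_width: 0.0699
```

Request:
jog_arm --plan '[[[0, 0, 2], 0], [[0, 0, 3], 0], [[0, 0, 3], 0], [[0, 0, 2], 0], [[0, 0, 0], 0], [[0, 0, 0], 0], [[0, 0, 0], 0]]'

```text
clock: 15.9
tcp_pos: [0.5134, 0.2037, 0.2417]
orientation: [0.074, -3.139, 0.001]
contact_force: [0.7, -0.2, -0.3]
grip_width: 0.0698
```

```bash
python3 - <<'E'
from h import *
o=get_obs();c=cal("wrist");im=grab_frame("wrist");np.savez("c4.npz",K=c[0],p=c[1],M=c[2],im=im)
T=R.from_rotvec(o["orientation"]).as_matrix();print(o["tcp_pos"],"tool line yaw",np.degrees(np.arctan2(-T[1,0],-T[0,0])))
q=proj(c,[.5145,.203,.092]);u,v=int(q[0])-60,int(q[1])-55;print(q,u,v)
save("w4.png",cv2.resize(im[v:v+110,u:u+130],None,fx=5,fy=5,interpolation=cv2.INTER_CUBIC))
E
```

```text
[0.5134089  0.20369403 0.24172364] tool line yaw 2.707546614180016
[274.84425235 220.52245958] 214 165
```

View pics/w4.png

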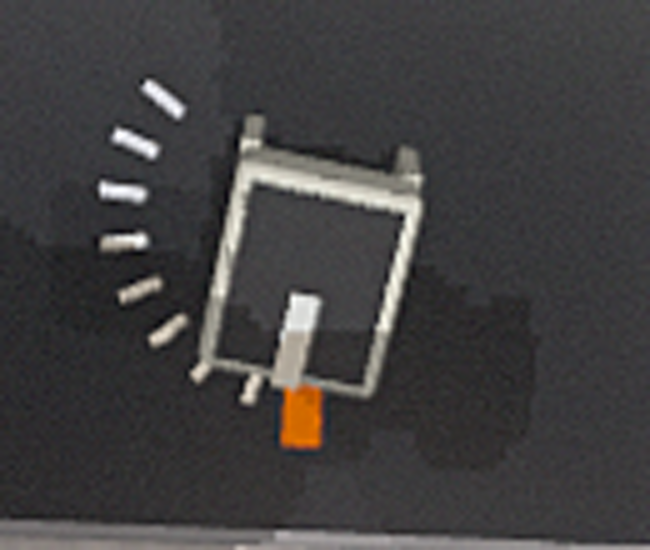

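The knob is seated. Its line, crop (307,295)→(288,385), is about 11° back from the tool's last yaw, so it points at about -8.5° against the mark's -1°. I'll measure it exactly, then regrip and overshoot by the springback.

```bash
cat > ang.py <<'E'
from h import *
import sys
d=np.load(sys.argv[1]);c=(d["K"],d["p"],d["M"]);im=d["im"]
g=cv2.cvtColor(im,cv2.COLOR_RGB2GRAY);q=proj(c,[.5145,.203,.092])
m=((g<85)).astype(np.uint8);h=cv2.cvtColor(im,cv2.COLOR_RGB2HSV)
# dark cap: component at a point just up-image from centre
n,l=cv2.connectedComponents(m,connectivity=4);i=l[int(q[1])-8,int(q[0])+2];pts=np.argwhere(l==i)[:,::-1]
P=np.array([ray(c,a,.092)[:2] for a in pts],np.float32)*1000;r=cv2.minAreaRect(P);print("cap",r)
mk=cv2.inRange(h,(5,150,120),(25,255,255));n,l,st,ce=cv2.connectedComponentsWithStats(mk)
j=[i for i in range(1,n) if st[i,4]>60 and abs(ce[i]-q).max()<80]
for i in j: X=ray(c,ce[i],.06)*1000;print("mark",ce[i],st[i,4],X,"yaw from cap",np.degrees(np.arctan2(X[1]-r[0][1],X[0]-r[0][0])))
E
python3 ang.py c4.npz
```

```text
cap ((515.724609375, 203.19268798828125), (24.36893653869629, 29.865018844604492), 80.35979461669922)
mark [273.74193548 248.25806452] 93 [554.4215912  203.48117115  60.        ] yaw from cap 0.42712792894506707
```

Request:
jog_arm --plan '[[[0.08, 0, -1], -0.11], [[0, 0, -3], -0.105], [[0, 0, -3], 0], [[0, 0, -2], 0], [[0, 0, -0.8], 0], [[0, 0, 0], 0], [[0, 0, 0], 0]]'

```text
clock: 16.65
tcp_pos: [0.5152, 0.204, 0.1452]
orientation: [0.263, 3.13, 0.0]
contact_force: [0.1, -0.7, 1.6]
grip_width: 0.07
```

Request:
jog_arm --plan '[[[0, 0, 0], 0], [[0, 0, 0], 0], [[0, 0, 0], 0], [[0, 0, 0], 0], [[0, 0, 0], 0], [[0, 0, 0], 0]]' --hand 0

```text
clock: 17.25
tcp_pos: [0.5152, 0.2035, 0.1458]
orientation: [0.264, 3.13, 0.0]
contact_force: [-1.9, -1.9, 6.3]
grip_width: 0.029
```

Request:
jog_arm --plan '[[[0, 0, 0], 0.06], [[0, 0, 0], 0.06], [[0, 0, 0], 0.06], [[0, 0, 0], 0.06], [[0, 0, 0], 0.06], [[0, 0, 0], 0.06], [[0, 0, 0], 0], [[0, 0, 0], 0], [[0, 0, 0], 0]]'

```text
clock: 18.15
tcp_pos: [0.5153, 0.2035, 0.1458]
orientation: [-0.3, 3.126, -0.0]
contact_force: [-1.7, -1.7, 5.5]
grip_width: 0.0293
```

Request:
jog_arm --plan '[[[0, 0, 0], 0], [[0, 0, 0], 0], [[0, 0, 0], 0], [[0, 0, 0], 0], [[0, 0, 0], 0], [[0, 0, 0], 0]]' --hand 7

```text
clock: 18.75
tcp_pos: [0.5148, 0.2039, 0.1447]
orientation: [0.302, -3.127, 0.0]
contact_force: [0.4, -0.0, 0.0]
grip_width: 0.0696
```

Request:
jog_arm --plan '[[[0, 0, 2], 0], [[0, 0, 3], 0], [[0, 0, 3], 0], [[0, 0, 2], 0], [[0, 0, 0], 0], [[0, 0, 0], 0], [[0, 0, 0], 0]]'

```text
clock: 19.45
tcp_pos: [0.5142, 0.2036, 0.2437]
orientation: [0.301, -3.125, 0.001]
contact_force: [-0.8, -0.4, -0.0]
grip_width: 0.0701
```

```bash
cat > look.py <<'E'
from h import *
import sys
n=sys.argv[1];o=get_obs();c=cal("wrist");im=grab_frame("wrist");np.savez(n+".npz",K=c[0],p=c[1],M=c[2],im=im)
T=R.from_rotvec(o["orientation"]).as_matrix();print(o["clock"],o["tcp_pos"],"tool line yaw",np.degrees(np.arctan2(-T[1,0],-T[0,0])))
q=proj(c,[.5145,.203,.092]);u,v=int(q[0])-60,int(q[1])-55
save(n+".png",cv2.resize(im[v:v+110,u:u+130],None,fx=5,fy=5,interpolation=cv2.INTER_CUBIC))
E
python3 look.py w5; python3 ang.py w5.npz
```

```text
19.45 [0.51422224 0.20364223 0.24369866] tool line yaw 11.018288564764175
cap ((515.7821044921875, 203.4567413330078), (24.395570755004883, 29.91818618774414), 88.72262573242188)
mark [267.85106383 245.64893617] 94 [554.25416511 203.48162218  60.        ] yaw from cap 0.037054611360974175
```

View pics/w5.png

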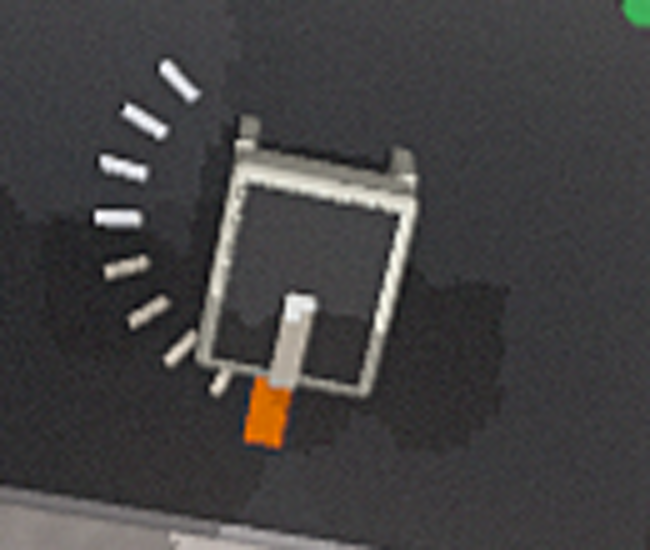

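The line now lies within about 1–2° of the mark. The cap size matches the home height and the gripper is clear, so I'm handing in.

```bash
python3 -c "
from bench import *
print(hand_in())"
```

```text
the job is handed in; nothing more can be done
None
```

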